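# Fill the free bay of a two-drive case and shut it

### The arm

A 6-joint arm with a two-finger parallel gripper is mounted at the origin on the work surface. World frame = base frame: x ahead of the robot, y to its left, z up, the work surface at z = 0. Lengths are in mm, angles in degrees, forces in N, time in s.
With the tool pointing down it reaches from about 350 to 850 mm from the base axis. Payload 8.1 kg.
Tool frame: the origin (TCP) lies on the centre line of the jaws, within the pads' length; the fingertips stand 19 mm ahead of it and the grasp point (between the pads) is the TCP (r.tip_reach is the z of the fingertips in the tool frame, in mm); z points along the fingers, y is the line along which they close (so a half turn about z gives the same grasp; the last joint's range is limited). The gripper opens to 85 mm and grips with 20 to 120 N. Pads are 22 mm wide; open, the fingers measure 114 mm over their backs; the gripper's body (76 mm by 85 mm) begins 54 mm behind the grasp point. The pads swing forward as they close: fully open they stand 13 mm farther back than shut.
Start: joints at [-79.091, 7.471, 85.268, -0, 87.261, -4.893], TCP at [163.41, -577.324, 250.292] pointing down, gripper open.
Joint ranges: [-169.43, 169.43], [-51.17, 129.36], [1.28, 143.12], [-76.62, 256.62], [0, 156.53], [-152.29, 152.29]. Speed limits (degrees/s): [136.94, 136.94, 159.86, 180, 180, 180].

### API

Orientations are given as [roll, pitch, yaw] about the fixed x, y, z axes, in that order (R = Rz(yaw) Ry(pitch) Rx(roll)).
In Python, from bench import r gives the robot as it stands. The module is installed in compiled form; this text tells all that it offers.
- The arm moves only by the shell command python3 -m handwheel 'ROWS' [FORCE]. ROWS is JSON, a list of rows, each a list of 7 numbers: the shift along the tool's x, y, z in m, then the turn, a rotation vector about the tool's x, y, z in degrees, then the finger opening in m, from 0 to 0.0854. In form: [[tx, ty, tz, ax, ay, az, claw], ...]. A call has 1 to 8 rows; each row shifts and turns the commanded pose from where the row before left it, along the tool's axes as they then stand; what a row does not reach is not made up. A row lasts 1/12 s, in which the tool goes at most 41.7 mm and 7.16 degrees, less where a joint would pass 70% of its speed; a pose out of reach is approached as far as the arm can. A call with a gripper value outside its range is refused whole. The fingers move at their own pace and stop on an object; FORCE is the grip in N (left out, the last holds). Time passes only in rows, so rows that do not move let the fingers close. It gives the time, the measured TCP pose, the force, the opening and the grip force at its end, in the units of the state.
- r.sense(): the state, without advancing time (a new reading comes with each control period).
- r.snapshot(name): name is "scene" or "top" or "wrist"; returns (picture, depth): 480x640x3 uint8, blue, green, red; 480x640 float32, mm along the optical axis (not along the pixel's ray), 0 where there is no reading.
- r.calibration(name): a dict with "vfov" (degrees; the focal length in pixels is half the picture's height over the tangent of half this angle, whatever the lens; pixels are square), "cx", "cy" (the principal point, pixels), "rvec" (rotation vector, rad) and "tvec" (3), from world to camera coordinates, as OpenCV has them; the wrist camera has in their place "tool_from_camera" (4x4, takes a point from camera to tool coordinates, whose origin is the TCP and whose axes are the flange's). Camera axes: x right, y down, z forward; pixel columns grow to the right and rows downward; lengths in mm; the calibration is good to about 2 mm. A picture is of the moment at which its call begins: read the wrist's pose just before it. calibration takes no time and is no camera call.
- r.hand_in(): hands the job in; it is judged then, once.
The state is a dict: "time": time; "joint_pos": joint angles; "qd": joint speeds; "joint_efforts": joint torques, N m; "tool_pos": TCP position; "tcp_rot": TCP orientation; "ft_force": force on the tool from outside, world axes, zero at the start; "wrist_torque": the same for the moment, N m; "finger_gap": finger opening in mm; "grip_force": force on a finger pad.
Only numpy, scipy, OpenCV 4.12 (cv2) and the standard library are available. Lean on these libraries where they do the work, as an engineer would, in place of code of your own. Each camera call takes 0.05 s, during which the arm holds its last target. There are 200 camera calls.

### The job

One of the two bays of the open drive case already holds a drive: slide the loose drive on the board fully home into whichever bay is empty, leaving the other drive fully home in its own. Then swing the hinged upper shell over and press it fully shut, and only after that turn the steel turn-button square across it to hold it down. Leave the other things on the bench where they are.

Things in the scene. Friction and masses are not known exactly. Their poses are not given: they have to be found in the camera images.
- case: Blue board, 340 (x) by 385 (y) by 6 mm thick, carrying the fixed black lower half of a two-bay drive case. Origin: board's underside, below the middle of the case's mouth; +y points from the mouth into the bays, x across them, z up. The board spans x -170..170, y -225..160 mm; case walls and middle rib are 13 mm high (top z 19), outside x +-81, y 0..124, back wall 4 thick.
- drive: The loose 2.5-inch drive, aluminium, 70 mm (its x) by 100 mm (its y) by 15 mm high, lying flat on the board in front of the mouth (starts up to 0.3 rad askew). Origin: centre of its underside. +y is its connector end, which goes in first.
- fitted_drive: An identical drive that already sits home in one of the two bays (either one). Origin: centre of its underside; same axes.
- bay_near (a point): Where a drive's underside centre lies when home in the near bay (case frame -40, 56, 6 mm); its rear edge is then 6 mm inside the mouth. Bay: 74 mm wide (x -77..-3), open to -y at y 0 and above, floor level with the board's top; a connector block stops the drive at y 106. The rib (6 mm wide) has a round nose at y 4; outer walls have cheeks flaring to x +-87, y -18. Axes as the case.
- bay_far (a point): The same for the far bay (case frame 40, 56, 6 mm; bay x 3..77).
- bridge (a point): Middle of the front edge of the fixed green circuit board that roofs the inner ends of both bays (case frame 0, 86, 23 mm: its underside; it is 3 mm thick and reaches to y 120), 2 mm above a drive: a drive must slide in level from the mouth. Axes as the case.
- lid (a joint): Angle of the grey upper shell half (rad): 0 shut, edges on the lower half; starts open at 1.65 to 1.95 (stop 2.0). A stiff hinge: it stays where left. 162 mm wide, 128 mm from hinge to free edge; outer face 15 mm above the hinge line when shut (case z 34 mm). A flap at the free edge then hangs before the mouth (y -4..0) down to the board and strikes a drive that sticks out.
- lid_hinge (a point): Middle of the lid's hinge line (case frame 0, 124, 19 mm), the line runs along the case's x. Axes as the case.
- lid_edge (a point): Middle of the free edge of the lid's outer face; moves with the lid.
- button (a joint): Angle of the turn-button (rad): steel bar 12 mm wide, 8 thick, on a post beyond the case's far wall. At 0 it points along the case's -y, beside the case; it turns clockwise seen from above to pi/2, pointing to the case's -x, square across the lid (stop 1.6). Starts at 0 to 0.25; light friction.
- button_pivot (a point): On the turn-button's axis (case frame 103, 60, 43.5 mm), at the top face of the bar. Axes as the case.
- button_peg (a point): Centre of the top of the upright peg on the bar: 10 mm diameter, 20 mm high, standing on the bar 48 mm from the axis; peg from z = 44 to 64 mm in the case frame. Push the peg to turn the button.
- screw_tin: Bystander: small open steel tin, 44 mm across, 18 mm high, on the board's near right corner. Origin: centre of its underside.
- heatsink: Bystander: finned aluminium heat sink, 36 x 40 x 20 mm, on the board beside the case's near wall. Origin: centre of its underside.
- memory_module: Bystander: flat green memory module, 60 x 30 x 4 mm, on the board's far right corner. Origin: centre of its underside.
- screwdriver: Bystander: screwdriver, 170 mm long, on the bench to the right of the board. Origin: centre of its underside at yaw 0, handle to its -x.
- battery_pack: Bystander: black battery pack, 50 x 200 x 19 mm, on the bench to the left of the board. Origin: centre of its underside.
- bracket: Bystander: open steel drive bracket, a frame 112 x 78 x 14 mm, on the bench to the right of the board. Origin: centre of its underside.
- loupe: Bystander: black eyepiece loupe, 40 mm across, 32 mm high, on the bench to the left of the board. Origin: centre of its underside.
- fan: Bystander: flat black fan, 70 x 70 x 12 mm, on the bench to the left of the board. Origin: centre of its underside.
Not all that is in view belongs to the job. Leave any green or orange look-alike of the drive alone.

How it is judged (in metres and radians):
On the way, in this order (a step that is already met when the one before it is completed fails the run):
1. both drives are home, each in a bay of its own, the lid still open (((horizontal distance between drive and bay_near below 0.005 m and horizontal distance between fitted_drive and bay_far below 0.005 m) or (horizontal distance between drive and bay_far below 0.005 m and horizontal distance between fitted_drive and bay_near below 0.005 m)) and z of each of drive, fitted_drive in the frame of case below 0.009 m and value of joint lid above 0.5 rad), for 0.2 s.
2. then the lid is fully shut (((horizontal distance between drive and bay_near below 0.005 m and horizontal distance between fitted_drive and bay_far below 0.005 m) or (horizontal distance between drive and bay_far below 0.005 m and horizontal distance between fitted_drive and bay_near below 0.005 m)) and z of each of drive, fitted_drive in the frame of case below 0.009 m and value of joint lid below 0.035 rad), for 0.2 s.
3. then the turn-button is turned across the shut lid (all of step 2 and value of joint button above 1.3 rad), for 0.2 s.
At the end, for the whole second after the job is handed in: One drive in each bay, both lying flat on the bay floor and at rest within 5 mm of home; lid shut to within 0.035 rad (about 4 mm at its free edge); turn-button beyond 1.3 rad, so across the lid; bystanders not moved more than 40 mm (all of step 3 and linear speed of each of drive, fitted_drive below 0.02 m/s); the robot touches nothing.
It fails at once if one of the bystanders is moved more than 40 mm (distance of any of screw_tin, heatsink, memory_module, screwdriver, battery_pack, bracket, loupe, fan from where it was at the start of the episode above 0.04 m).
It also fails if it takes over 72 s, if anything falls off the work surface, if the arm or the gripper's body presses on something with over 40 N, if the wrist force passes 120 N, or if a joint passes its speed limit or range.

## Working session

There is one attempt and no reset: what is moved stays moved. The work goes in short steps, Python scripts to look and compute and a shell command to move; the robot and the scene stay as the last step left them, time stands still between calls to the robot, and variables do not carry over. Pictures are saved under pics/ and viewed, at most 10 in all, crops included, and the job is handed in when it is done.

```bash
mkdir -p pics
cat > h.py <<'E'
import numpy as np, cv2
from bench import r
from scipy.spatial.transform import Rotation as R
def snap(n):
    s=r.sense(); p,d=r.snapshot(n); c=r.calibration(n); f=240/np.tan(np.radians(c["vfov"]/2))
    if "rvec" in c:
        M=cv2.Rodrigues(np.array(c["rvec"],float))[0]; t=np.array(c["tvec"],float).ravel()
        W=np.eye(4); W[:3,:3]=M.T; W[:3,3]=-M.T@t
    else:
        T=np.eye(4); T[:3,:3]=R.from_euler('xyz',s["tcp_rot"],degrees=True).as_matrix(); T[:3,3]=s["tool_pos"]
        W=T@np.array(c["tool_from_camera"])
    v,u=np.mgrid[:480,:640]; 
    P=np.stack([(u-c["cx"])/f*d,(v-c["cy"])/f*d,d],-1)@W[:3,:3].T+W[:3,3]
    P[d==0]=np.nan
    return p,d,P
def proj(n,X):
    c=r.calibration(n); f=240/np.tan(np.radians(c["vfov"]/2))
    q=cv2.Rodrigues(np.array(c["rvec"],float))[0]@np.array(X)+np.array(c["tvec"],float).ravel()
    return q[:2]/q[2]*f+[c["cx"],c["cy"]]
E
python3 - <<'E'
from h import *
print(r.sense())
for n in("top","scene"):
    p,d,P=snap(n); cv2.imwrite(f"pics/{n}0.png",p); np.savez(f"{n}0.npz",p=p,P=P)
    c=r.calibration(n);print(c)
E
```

```text
{'time': 0.0, 'joint_pos': array([-7.90896967e+01,  7.51620308e+00,  8.53317376e+01,  1.23507231e-03,
        8.72605635e+01, -4.89246623e+00]), 'qd': array([ 0.04733626,  0.03470788,  0.02145046,  0.03267133,  0.05194152,
       -0.04703572]), 'joint_efforts': array([ 3.26009547e-05, -5.69389594e+01, -5.00552559e+01, -1.11221798e-04,
        1.47300301e-02,  5.48059143e-05]), 'tool_pos': array([ 163.33057471, -576.79353271,  249.20941782]), 'tcp_rot': array([-1.79891996e+02, -1.04829320e-02,  1.58026995e+01]), 'ft_force': array([ 0.09270138, -0.3100174 ,  0.16123628]), 'wrist_torque': array([-0.09850402, -0.00280368, -0.02851455]), 'grip_force': 0.0, 'finger_gap': 85.42320976925335}
{'vfov': 51.05187298693265, 'cx': 319.0708218561211, 'cy': 234.6119011046947, 'rvec': array([ 2.12463483, -2.1440589 ,  0.19305914]), 'tvec': array([   3.80938462,  509.97529308, 1164.88495048])}
{'vfov': 53.0026800734949, 'cx': 322.44823349700425, 'cy': 238.7891957050663, 'rvec': array([ 1.0736458 ,  2.51697445, -0.92509872]), 'tvec': array([ 362.57256028, -260.92520544, 1403.06865447])}
```

View pics/top0.png

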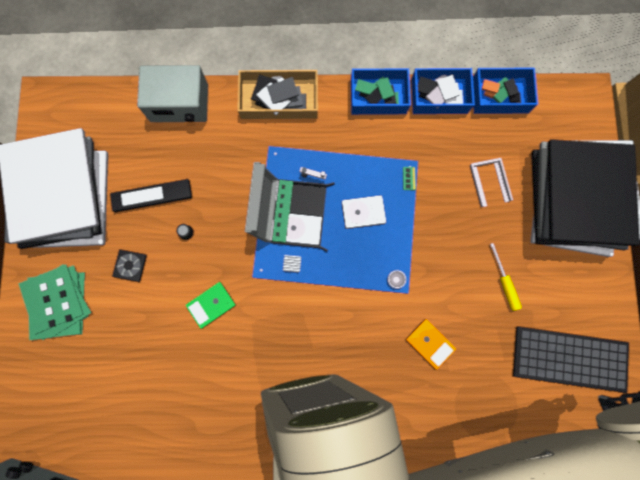

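View pics/scene0.png

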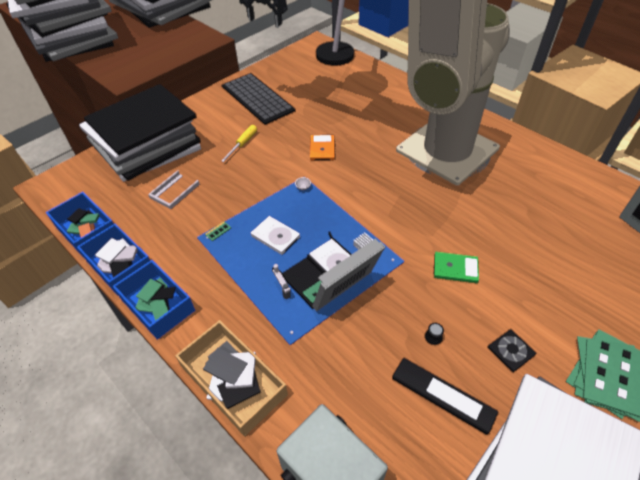

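The top view shows the case mouth facing image right (world -y). The fitted drive is in the near bay (~302,229) and the far bay (~307,198) is empty. The loose drive is at ~(364,211), the button at ~(313,173) and the lid at ~(258,205). Next I'll measure these.

Run:
```python
from h import *
z=np.load("top0.npz");p=z["p"].astype(int);P=z["P"]
b,g,rr=p[...,0],p[...,1],p[...,2]
v,u=np.mgrid[:480,:640]
roi=(u>240)&(u<430)&(v>140)&(v<300)
m=roi&(b>110)&(rr<70)&(b>g+40)
print("board z",np.nanmedian(P[m][:,2]))
rect=cv2.minAreaRect(P[m][:,:2].astype(np.float32));B=cv2.boxPoints(rect);print("board",rect,B)
# drive top
m=(u>335)&(u<392)&(v>190)&(v<232)&(np.abs(P[...,2]-21)<8)&(rr>90)
m=cv2.morphologyEx(m.astype(np.uint8),cv2.MORPH_OPEN,np.ones((3,3)))>0
print("drive z",np.nanmedian(P[m][:,2]),m.sum());print(cv2.minAreaRect(P[m][:,:2].astype(np.float32)))
for nm,a in(("peg",(295,160,330,185)),("lid",(245,160,275,245))):
    q=P[a[1]:a[3],a[0]:a[2]].reshape(-1,3);print(nm,np.nanmax(q[:,2]))
    k=q[q[:,2]>np.nanmax(q[:,2])-8];print(np.nanmin(k,0),np.nanmax(k,0),np.nanmean(k,0),len(k))
w=p[140:300,235:425].astype(np.uint8);cv2.imwrite("pics/crop.png",cv2.resize(w,None,fx=4,fy=3.75,interpolation=2)[:600])
```

```text
board z 5.2598286047186775
board ((561.9793090820312, -44.931060791015625), (374.4278869628906, 332.8439025878906), 82.63414001464844) [[ 372.92902 -209.26399]
 [ 703.0262  -251.93614]
 [ 751.0296   119.40187]
 [ 420.93243  162.07402]]
drive z 20.218336591272305 1124
((572.86572265625, -113.14440155029297), (70.6485366821289, 100.57938385009766), 7.375759124755859)
peg 64.03204255023525
[654.00718133 -14.11220226  58.31144041] [663.90881418  -6.80820764  64.03204255] [657.86704015 -11.29704523  61.42835882] 13
lid 150.30097486844602
[502.03403685 120.62322324 142.30161696] [660.03152618 159.04179862 150.30097487] [580.07337405 136.79438407 144.35707368] 350
```

View pics/crop.png

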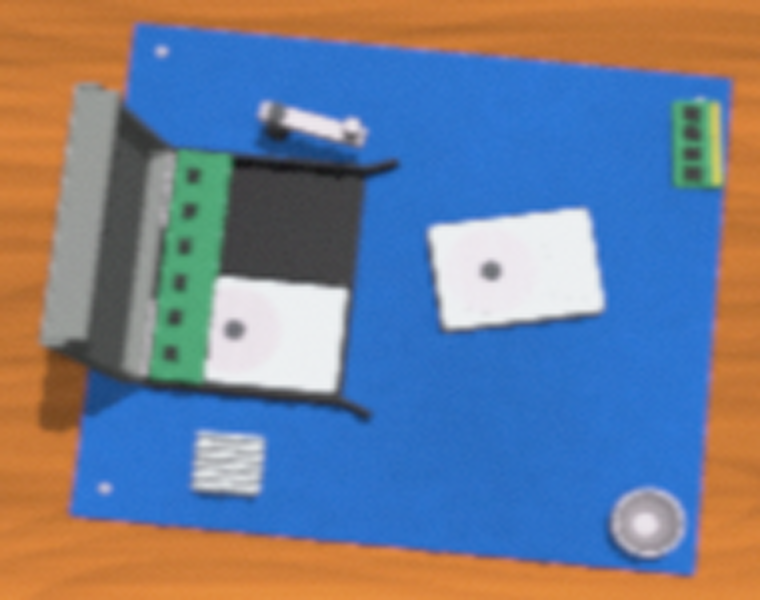

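```bash
python3 -m handwheel '[[0,0,0,0,0,-6.8,0.085],[0,0,0,0,0,-6.8,0.085],[0,0,0,0,0,-6.8,0.085],[0,0,0,0,0,-6.8,0.085],[0,0,0,0,0,-6.8,0.085],[0,0,0,0,0,-6.8,0.085]]' && python3 -m handwheel '[[0,0,0,0,0,-6.8,0.085],[0,0,0,0,0,-6.8,0.085],[0,0,0,0,0,-6.8,0.085],[0,0,0,0,0,-6.8,0.085],[0,0,0,0,0,-6.8,0.085],[0,0,0,0,0,-6.8,0.085]]' &&
python3 -m handwheel '[[0.026,0.0295,0,0,0,0,0.085],[0.026,0.0295,0,0,0,0,0.085],[0.026,0.0295,0,0,0,0,0.085],[0.026,0.0295,0,0,0,0,0.085],[0.026,0.0295,0,0,0,0,0.085],[0.026,0.0295,0,0,0,0,0.085],[0.026,0.0295,0,0,0,0,0.085],[0.026,0.0295,0,0,0,0,0.085]]' && 
python3 -m handwheel '[[0.026,0.0295,0,0,0,0,0.085],[0.026,0.0295,0,0,0,0,0.085],[0.026,0.0295,0,0,0,0,0.085],[0.026,0.0295,0,0,0,0,0.085],[0.026,0.0295,0,0,0,0,0.085],[0.026,0.0295,0,0,0,0,0.085],[0.026,0.0295,0,0,0,0,0.085],[0.026,0.0295,0,0,0,0,0.085]]' && python3 -m handwheel '[[0,0,0,0,0,0,0.085],[0,0,0,0,0,0,0.085]]'
python3 - <<'E'
from h import *
s=r.sense();print(s["tool_pos"],s["tcp_rot"],s["joint_pos"].round(1))
p,d,P=snap("wrist");cv2.imwrite("pics/w1.png",p);np.savez("w1.npz",p=p,P=P)
E
```

```text
time: 0.6
tool_pos: [163.3, -577.0, 249.7]
tcp_rot: [-180.0, -0.0, 56.9]
ft_force: [-0.2, 0.4, 0.1]
finger_gap: 84.6
grip_force: 0.0
time: 1.1
tool_pos: [163.3, -577.0, 249.7]
tcp_rot: [-180.0, -0.1, 97.7]
ft_force: [-0.4, -0.5, -0.7]
finger_gap: 85.0
grip_force: 0.0
time: 1.77
tool_pos: [371.3, -338.8, 250.0]
tcp_rot: [-180.0, -0.0, 97.4]
ft_force: [0.5, -0.9, -0.4]
finger_gap: 85.0
grip_force: 0.0
time: 2.43
tool_pos: [578.7, -102.1, 249.8]
tcp_rot: [-180.0, -0.0, 97.4]
ft_force: [0.1, -0.5, 0.2]
finger_gap: 84.7
grip_force: 0.0
time: 2.6
tool_pos: [578.4, -101.9, 249.3]
tcp_rot: [-179.9, -0.0, 97.6]
ft_force: [-0.5, -0.5, -0.1]
finger_gap: 85.1
grip_force: 0.0
[ 578.44552633 -101.8954282   249.27173506] [-1.79911533e+02 -4.24398298e-02  9.76099427e+01] [-15.    5.6  87.3   0.   87.1 -22.6]
```

View pics/w1.png

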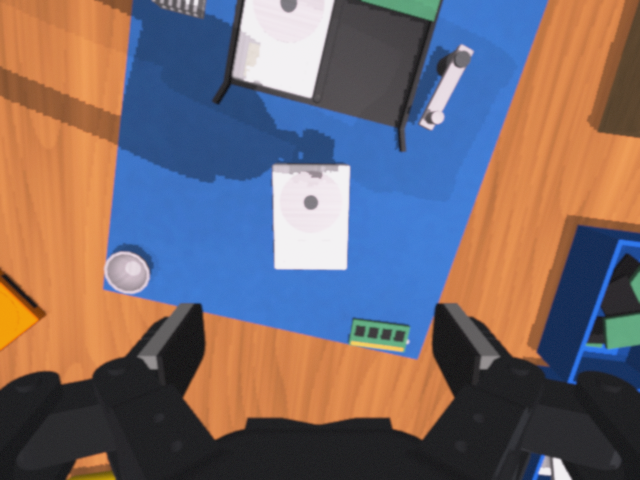

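The wrist view shows the loose drive at (311,217), nearly square to the tool. The empty far bay is at ~(375,62), its mouth on the line (320,100)-(400,125), and the peg is at (435,118).

Run:
```python
from h import *
z=np.load("w1.npz");p=z["p"].astype(int);P=z["P"]
v,u=np.mgrid[:480,:640]
mn=p.min(-1)
def rect(m,n):
    m=cv2.morphologyEx(m.astype(np.uint8),cv2.MORPH_CLOSE,np.ones((7,7)))>0
    k=P[m];k=k[~np.isnan(k[:,0])];q=cv2.minAreaRect(k[:,:2].astype(np.float32));print(n,len(k),np.median(k[:,2]),q)
    print(cv2.boxPoints(q).round(1).tolist())
Z=P[...,2]
rect((u>255)&(u<370)&(v>150)&(v<285)&(Z>14)&(Z<28),"loose")
fm=(u>235)&(u<335)&(v<100)&(Z>14)&(Z<28)&(mn>110)
rect(fm,"fitted")
# lines in world: board right edge(x far), bottom edge (y=-225) ; from blue mask
m=(p[...,0]>90)&(p[...,2]<80)&(p[...,0]>p[...,1]+30)
def line(pts,n):
    pts=np.array(pts);l=cv2.fitLine(pts.astype(np.float32),cv2.DIST_HUBER,0,.01,.01).ravel();print(n,np.degrees(np.arctan2(l[1],l[0])),l)
pts=[]
for c in list(range(160,340,4)):
    rws=np.where(m[:380,c])[0]
    if len(rws):pts.append(P[rws[-1],c,:2])
line(pts,"front edge")
pts=[]
for rr in list(range(20,300,4)):
    cs=np.where(m[rr,440:570])[0]
    if len(cs):pts.append(P[rr,440+cs[-1],:2])
line(pts,"far edge")
k=P[(u>390)&(u<500)&(v>40)&(v<135)&(Z>56)&(Z<68)];print("peg",np.median(k,0),k.min(0),k.max(0),len(k))
for nm,pp in(("ribnose",(318,101)),("cheekfar",(403,150)),("cheeknear",(217,102)),("mouthfar",(402,123)),("mouthnear",(232,80))):print(nm,P[pp[1],pp[0]])
```

```text
loose 7801 19.81607762061907 ((572.24853515625, -112.77851104736328), (70.14804077148438, 100.5384292602539), 7.119529724121094)
[[531.2000122070312, -67.19999694824219], [543.7000122070312, -167.0], [613.2999877929688, -158.3000030517578], [600.7999877929688, -58.5]]
fitted 7625 19.869326139952648 ((528.85009765625, 34.63310241699219), (77.2063217163086, 70.22176361083984), 83.64668273925781)
[[489.70001220703125, 0.20000000298023224], [559.5, -7.599999904632568], [568.0, 69.0999984741211], [498.20001220703125, 76.9000015258789]]
front edge -6.1606903 [ 9.94224846e-01 -1.07317254e-01  5.28565552e+02 -2.32796143e+02]
far edge 83.57802 [ 1.11850046e-01  9.93725121e-01  7.26395020e+02 -5.53126907e+01]
peg [656.97319719 -11.38328016  61.84241685] [652.54357377 -15.84827198  56.18530868] [662.26183046  -6.66850028  64.21299252] 156
ribnose [565.29123662  -8.83842876  17.38501257]
cheekfar [645.66525002 -39.63617443  18.82228189]
cheeknear [478.25345398 -21.15554777  15.2512701 ]
mouthfar [640.46047338 -17.14768934  18.43226968]
mouthnear [487.9572556   -0.87347126   6.47758651]
```

```bash
python3 -m handwheel '[[-0.015,-0.0026,0,0,0,0.3,0.085],[-0.015,-0.0026,0,0,0,0,0.085],[-0.015,-0.0026,0,0,0,0,0.085],[0,0,0.038,0,0,0,0.085],[0,0,0.038,0,0,0,0.085],[0,0,0.038,0,0,0,0.085],[0,0,0.038,0,0,0,0.085],[0,0,0.038,0,0,0,0.085]]' && python3 -m handwheel '[[0,0,0,0,0,0,0.085],[0,0,0,0,0,0,0.085]]'
python3 - <<'E'
from h import *
print(r.tip_reach)
z=np.load("w1.npz");P=z["P"]
for a in((125,300,210,400),(430,300,500,400)):
    q=P[a[1]:a[3],a[0]:a[2]].reshape(-1,3);q=q[q[:,2]>150];print(q.min(0),q.max(0))
E
```

```text
time: 3.32
tool_pos: [574.9, -151.3, 58.9]
tcp_rot: [180.0, 0.0, 97.0]
ft_force: [0.8, 0.3, -0.2]
finger_gap: 85.1
grip_force: 0.0
time: 3.48
tool_pos: [573.0, -150.0, 58.2]
tcp_rot: [-179.7, -0.2, 97.0]
ft_force: [0.2, 0.6, 1.1]
finger_gap: 84.9
grip_force: 0.0
19.0
[ 521.89501093 -118.97425481  241.0920731 ] [549.28793764 -87.97397868 305.78230433]
[ 603.30235268 -107.89000288  241.11611509] [633.4871996  -79.52621637 305.50395731]
```

```bash
python3 -m handwheel '[[0,0,0,0,0,0,0.085],[0,0,0,0,0,0,0.085],[0,0,0,0,0,0,0.085]]'
python3 - <<'E'
from h import *
for i in range(4):
    s=r.sense();print(s["time"],s["tool_pos"],s["tcp_rot"],s["joint_pos"]);p,d,P=snap("wrist")
v,u=np.mgrid[:480,:640];Z=P[...,2]
k=P[(u>200)&(u<440)&(v<400)&(Z>14)&(Z<26)];print(len(k))
m=((u>200)&(u<440)&(Z>16)&(Z<24)&(p.min(-1)>110)).astype(np.uint8)
n,l,st,c=cv2.connectedComponentsWithStats(m)
for i in range(1,n):
    if st[i][4]>1500:
        k=P[l==i];q=cv2.minAreaRect(k[:,:2].astype(np.float32));print(st[i],q,cv2.boxPoints(q).round(1).tolist())
cv2.imwrite("pics/w2.png",p)
E
```

```text
time: 3.73
tool_pos: [578.1, -150.7, 64.0]
tcp_rot: [179.7, 0.1, 97.1]
ft_force: [0.5, -0.2, 0.3]
finger_gap: 84.7
grip_force: 0.0
3.7333 [ 578.0986043  -150.67146385   63.97181261] [1.79709053e+02 1.47262616e-01 9.70880580e+01] [-1.95238583e+01  1.61102930e+01  9.57164698e+01 -1.43818904e-03
  6.78471471e+01 -2.66117517e+01]
3.7833 [ 577.77548186 -150.43296051   63.4833231 ] [1.79745444e+02 1.27733279e-01 9.70964101e+01] [-1.95132747e+01  1.61292693e+01  9.57504126e+01 -1.99144513e-04
  6.78355120e+01 -2.66098939e+01]
3.8333 [ 577.35371037 -150.18386151   62.84004624] [1.79797703e+02 1.00857099e-01 9.71036708e+01] [-1.95045803e+01  1.61609691e+01  9.57870473e+01  4.65875362e-04
  6.78259395e+01 -2.66086041e+01]
3.8833 [ 576.94043415 -150.01484019   62.25703012] [1.79847393e+02 7.78756277e-02 9.71060831e+01] [-1.95015262e+01  1.61890211e+01  9.58211315e+01 -1.38102154e-03
  6.78185238e+01 -2.66071936e+01]
36382
[  232    84   173   227 36251] ((572.173583984375, -112.57896423339844), (70.29972839355469, 99.92046356201172), 7.0221662521362305) [[531.2000122070312, -67.30000305175781], [543.4000244140625, -166.5], [613.2000122070312, -157.89999389648438], [601.0, -58.70000076293945]]
```

View pics/w2.png

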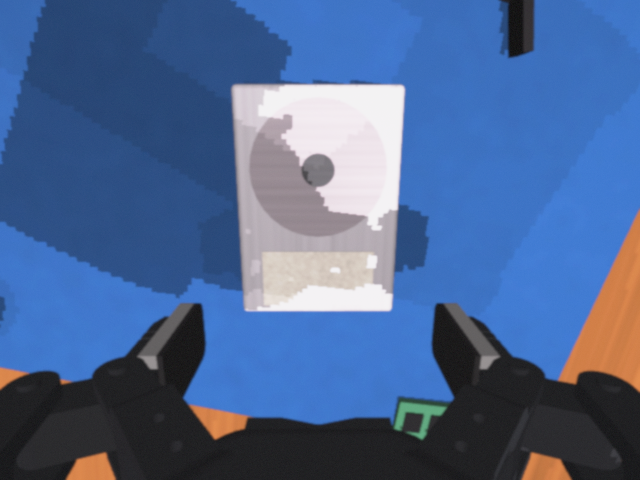

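The close view shows the drive centred between the jaws. The arm still sways a little after each move. I'm lowering onto it and gripping.

```bash
python3 -m handwheel '[[0,0,0.01,0,0,0,0.085],[0,0,0.01,0,0,0,0.085],[0,0,0.01,0,0,0,0.085],[0,0,0.01,0,0,0,0.085],[0,0,0,0,0,0,0.085],[0,0,0,0,0,0,0.085]]' && python3 -m handwheel '[[0,0,0,0,0,0,0.06],[0,0,0,0,0,0,0.06],[0,0,0,0,0,0,0.06],[0,0,0,0,0,0,0.06],[0,0,0,0,0,0,0.06],[0,0,0,0,0,0,0.06]]' 30 && python3 -m handwheel '[[0,0,0,0,0,0,0.06],[0,0,0,0,0,0,0.06],[0,0,0,0,0,0,0.06],[0,0,0,0,0,0,0.06]]'
```

```text
time: 4.43
tool_pos: [574.5, -149.2, 18.5]
tcp_rot: [-179.8, -0.1, 97.1]
ft_force: [0.1, 0.4, 0.8]
finger_gap: 85.2
grip_force: 0.0
time: 4.93
tool_pos: [576.1, -149.7, 20.7]
tcp_rot: [180.0, 0.0, 97.1]
ft_force: [0.8, -1.1, 2.0]
finger_gap: 69.0
grip_force: 35.3
time: 5.27
tool_pos: [576.2, -149.8, 20.8]
tcp_rot: [180.0, 0.0, 97.1]
ft_force: [0.7, -0.1, 3.5]
finger_gap: 69.3
grip_force: 35.5
```

```bash
python3 -m handwheel '[[0,0,0,0,0,3.35,0.06],[0,0,0,0,0,3.35,0.06],[0,0,0,0,0,3.35,0.06],[0,0,0,0,0,3.35,0.06],[0,0.0063,0,0,0,0,0.06],[0,0.0064,0,0,0,0,0.06],[0,0,0,0,0,0,0.06],[0,0,0,0,0,0,0.06]]' && python3 -m handwheel '[[0,0,0,0,0,0,0.06],[0,0,0,0,0,0,0.06],[0,0,0,0,0,0,0.06],[0,0,0,0,0,0,0.06]]'
cat >> h.py <<'E'
O=np.array([563.7,-14.05]);a=np.radians(-6.3);C=np.array([[np.cos(a),np.sin(a)],[-np.sin(a),np.cos(a)]])
def case(X): 
    X=np.array(X,float);Y=X.copy();Y[...,:2]=(X[...,:2]-O)@C.T;return Y
E
python3 - <<'E'
from h import *
p,d,P=snap("wrist");Q=case(P);print(case(r.sense()["tool_pos"]),r.sense()["tcp_rot"])
v,u=np.mgrid[:480,:640];Z=Q[...,2]
m=((u>200)&(u<440)&(v>40)&(Z>16)&(Z<24)&(p.min(-1)>90)).astype(np.uint8)
n,l,st,c=cv2.connectedComponentsWithStats(m)
for i in range(1,n):
    if st[i][4]>1500:
        k=Q[l==i];q=cv2.minAreaRect(k[:,:2].astype(np.float32));print(st[i],q,cv2.boxPoints(q).round(1).tolist())
cv2.imwrite("pics/w3.png",p)
E
```

```text
time: 5.93
tool_pos: [589.2, -151.1, 20.8]
tcp_rot: [179.9, 0.0, 83.7]
ft_force: [2.7, 0.2, 2.3]
finger_gap: 69.2
grip_force: 35.6
time: 6.27
tool_pos: [588.8, -151.1, 20.7]
tcp_rot: [179.9, 0.0, 83.7]
ft_force: [3.6, 0.6, 4.5]
finger_gap: 68.9
grip_force: 35.7
[  40.00053877 -133.47386616   20.70787748] [1.79939429e+02 7.32062566e-03 8.36983263e+01]
[  205    69   233   295 61666] ((40.38706970214844, -96.31365966796875), (100.49320220947266, 70.89747619628906), 89.48859405517578) [[4.5, -146.1999969482422], [75.4000015258789, -146.89999389648438], [76.30000305175781, -46.400001525878906], [5.400000095367432, -45.79999923706055]]
```

View pics/w3.png

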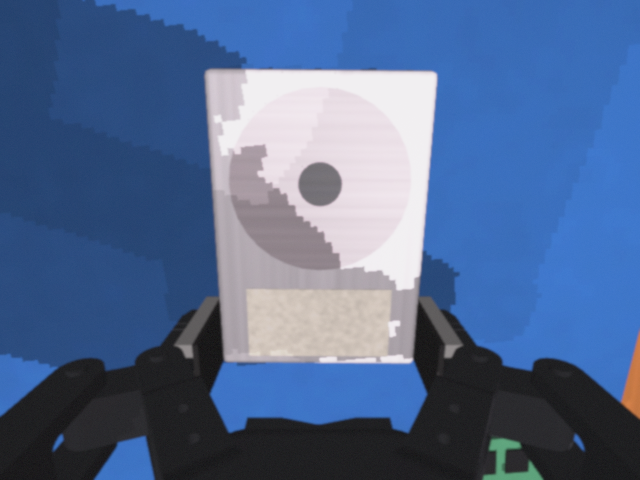

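The drive is gripped squarely by its rear end at case (40.4,-96.3), 0.5° off. I'll start sliding it in.

```bash
python3 -m handwheel '[[0.01,0,0,0,0,0,0.06],[0.01,0,0,0,0,0,0.06],[0.01,0,0,0,0,0,0.06],[0.01,0,0,0,0,0,0.06],[0,0,0,0,0,0,0.06],[0,0,0,0,0,0,0.06],[0,0,0,0,0,0,0.06]]'
python3 - <<'E'
from h import *
p,d,P=snap("wrist");Q=case(P);print(case(r.sense()["tool_pos"]))
v,u=np.mgrid[:480,:640];Z=Q[...,2]
for y in(-14,-10,-6,0,6,12,18):
    m=(np.abs(Q[...,1]-y)<1.2)&(Z>12)&(Z<22)
    x=Q[m][:,0];g=p[m].min(-1);f=lambda c:(x[c].min().round(1),x[c].max().round(1)) if c.any() else None
    print(y,"dark far",f((g<70)&(x>60)),"rib",f((g<70)&(abs(x)<15)),"white",f((g>100)&(x>-3)),"fit",f((g>100)&(x<0)))
E
```

```text
time: 6.9
tool_pos: [592.9, -110.3, 20.7]
tcp_rot: [-180.0, -0.1, 83.7]
ft_force: [0.7, 5.7, 7.7]
finger_gap: 68.8
grip_force: 36.1
[ 39.54936417 -92.47773659  20.72776582]
-14 dark far (np.float64(81.5), np.float64(86.6)) rib None white (np.float64(5.0), np.float64(75.3)) fit None
-10 dark far (np.float64(79.7), np.float64(85.6)) rib None white (np.float64(5.3), np.float64(75.2)) fit None
-6 dark far (np.float64(78.2), np.float64(84.4)) rib None white (np.float64(5.6), np.float64(74.7)) fit None
0 dark far (np.float64(76.0), np.float64(81.8)) rib None white None fit None
6 dark far (np.float64(76.1), np.float64(80.6)) rib (np.float64(-3.6), np.float64(3.0)) white None fit (np.float64(-53.0), np.float64(-5.3))
12 dark far (np.float64(76.0), np.float64(80.8)) rib (np.float64(-5.5), np.float64(3.1)) white None fit (np.float64(-51.0), np.float64(-4.7))
18 dark far None rib None white None fit None
```

```bash
python3 -m handwheel '[[0.01,0,0,0,0,0,0.06],[0.01,0,0,0,0,0,0.06],[0.01,0,0,0,0,0,0.06],[0,0,0,0,0,0,0.06]]' && python3 -m handwheel '[[0.007,0,0,0,0,0,0.06],[0.007,0,0,0,0,0,0.06],[0.007,0,0,0,0,0,0.06],[0.005,0,0,0,0,0,0.06],[0,0,0,0,0,0,0.06],[0,0,0,0,0,0,0.06]]'
python3 - <<'E'
from h import *
s=r.sense();print(case(s["tool_pos"]),s["tcp_rot"])
E
```

```text
time: 7.28
tool_pos: [596.2, -80.5, 20.7]
tcp_rot: [180.0, 0.0, 83.7]
ft_force: [0.5, 3.2, 6.7]
finger_gap: 69.3
grip_force: 36.1
time: 7.78
tool_pos: [598.9, -55.5, 20.7]
tcp_rot: [180.0, 0.0, 83.7]
ft_force: [0.2, 0.5, 7.5]
finger_gap: 69.1
grip_force: 36.1
[ 39.57601071 -37.31289669  20.72466122] [1.79995369e+02 1.20417118e-02 8.37159066e+01]
```

```bash
python3 -m handwheel '[[0,0,0,0,0,0,0.085],[0,0,0,0,0,0,0.085],[0,0,0,0,0,0,0.085],[0,0,0,0,0,0,0.085],[0,0,-0.02,0,0,0,0.085],[0,0,-0.02,0,0,0,0.085],[0,0,-0.018,0,0,0,0],[-0.02,0,0,0,0,0,0]]' && python3 -m handwheel '[[-0.022,0,0,0,0,0,0],[0,0,0,0,0,0,0],[0,0,0,0,0,0,0],[0,0,0,0,0,0,0],[0,0,0,0,0,0,0],[0,0,0,0,0,0,0],[0,0,0,0,0,0,0],[0,0,0,0,0,0,0]]' && python3 -m handwheel '[[0,0,0.02,0,0,0,0],[0,0,0.02,0,0,0,0],[0,0,0.01,0,0,0,0],[0,0,0,0,0,0,0],[0,0,0,0,0,0,0],[0,0,0,0,0,0,0]]'
python3 - <<'E'
from h import *
s=r.sense();print(case(s["tool_pos"]),s["tcp_rot"],s["ft_force"])
E
```

```text
time: 8.45
tool_pos: [599.3, -73.5, 82.4]
tcp_rot: [179.7, -0.0, 83.8]
ft_force: [1.0, 0.4, 0.7]
finger_gap: 63.4
grip_force: 0.0
time: 9.12
tool_pos: [594.3, -96.8, 78.2]
tcp_rot: [-180.0, -0.0, 83.7]
ft_force: [0.2, 0.0, -0.0]
finger_gap: 0.2
grip_force: 0.0
time: 9.62
tool_pos: [594.5, -97.3, 28.6]
tcp_rot: [180.0, 0.0, 83.7]
ft_force: [-0.9, 0.8, 0.3]
finger_gap: 0.2
grip_force: 0.0
[ 39.74402556 -79.32758158  28.63187629] [1.79995137e+02 2.13292131e-04 8.37099254e+01] [-0.94320775  0.82747864  0.2833435 ]
```

Now I'll push the drive's rear face. The tool needs to reach y ≈ -5, from -79.

```bash
python3 -m handwheel '[[0.01,0,0,0,0,0,0],[0.01,0,0,0,0,0,0],[0.01,0,0,0,0,0,0],[0.01,0,0,0,0,0,0],[0.008,0,0,0,0,0,0],[0.008,0,0,0,0,0,0]]' && python3 -m handwheel '[[0.006,0,0,0,0,0,0],[0.004,0,0,0,0,0,0],[0.002,0,0,0,0,0,0],[0,0,0,0,0,0,0],[0,0,0,0,0,0,0],[0,0,0,0,0,0,0]]'
python3 - <<'E'
from h import *
s=r.sense();print(case(s["tool_pos"]),s["ft_force"])
E
```

```text
time: 10.12
tool_pos: [600.7, -40.4, 28.5]
tcp_rot: [180.0, 0.0, 83.7]
ft_force: [-0.2, -0.8, 1.7]
finger_gap: -0.0
grip_force: 0.9
time: 10.62
tool_pos: [601.6, -29.9, 28.1]
tcp_rot: [-180.0, -0.0, 83.7]
ft_force: [-0.2, -0.6, -0.3]
finger_gap: 0.0
grip_force: 0.0
[ 39.38757302 -11.55151605  28.05598701] [-0.19909557 -0.60178449 -0.29692457]
```

```bash
python3 -m handwheel '[[0.0025,0,0,0,0,0,0],[0.0025,0,0,0,0,0,0],[0,0,0,0,0,0,0],[0,0,0,0,0,0,0]]'
python3 - <<'E'
from h import *
p,d,P=snap("wrist");Q=case(P);print(case(r.sense()["tool_pos"]))
Z=Q[...,2];m=(Z>16)&(Z<24)&(p.min(-1)>100)
for n,lo,hi in(("fit",-72,-8),("loose",8,72)):
    for x in range(lo,hi,9):
        k=Q[m&(np.abs(Q[...,0]-x)<3)]; k=k[(k[:,1]>-60)&(k[:,1]<90)]
        if len(k):print(n,x,k[:,1].min().round(1),k[:,1].max().round(1))
cv2.imwrite("pics/w4.png",p)
E
```

```text
time: 10.95
tool_pos: [602.3, -24.6, 28.2]
tcp_rot: [-180.0, -0.0, 83.7]
ft_force: [-1.0, -0.3, -0.4]
finger_gap: 0.1
grip_force: 0.0
[39.59298514 -6.30082786 28.30645021]
fit -72 6.7 43.8
fit -63 6.7 82.6
fit -54 6.7 86.9
fit -45 6.7 87.0
fit -36 6.5 86.9
fit -27 6.8 86.9
fit -18 6.5 86.9
fit -9 6.9 87.1
loose 8 5.5 87.0
loose 17 5.6 86.9
loose 26 5.6 86.9
loose 35 4.3 86.8
loose 44 4.5 86.8
loose 53 5.4 87.0
loose 62 5.5 87.0
loose 71 5.5 87.1
```

View pics/w4.png

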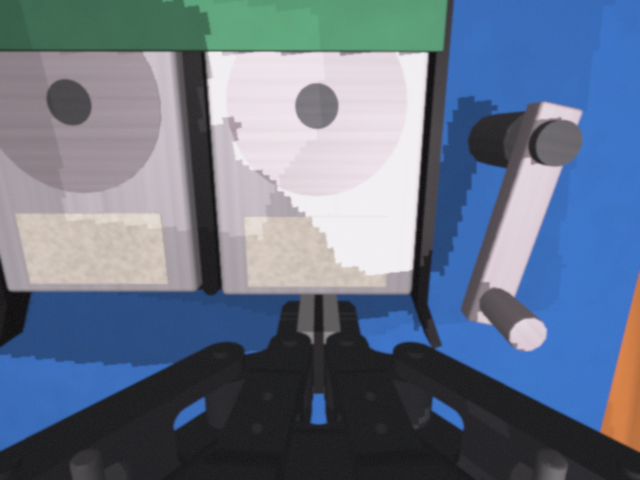

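The drive is in the bay, about 1 mm short of the other one (rear edges at rows 290 and 294). I'll nudge it to the stop.

```bash
python3 -m handwheel '[[0.001,0,0,0,0,0,0],[0.001,0,0,0,0,0,0],[0,0,0,0,0,0,0],[0,0,0,0,0,0,0]]'
python3 - <<'E'
from h import *
p,d,P=snap("wrist");Q=case(P);print(case(r.sense()["tool_pos"]))
Z=Q[...,2];m=(Z>16)&(Z<24)&(p.min(-1)>100)
for x in(-54,-27,17,62):
        k=Q[m&(np.abs(Q[...,0]-x)<3)]; k=k[(k[:,1]>-60)&(k[:,1]<90)];print(x,k[:,1].min().round(1),np.median(k[:,2]))
z=np.load("top0.npz");Q=case(z["P"]);s=Q[(np.abs(Q[...,0])<60)&(Q[...,1]>105)&(Q[...,1]<200)&(Q[...,2]>60)]
for h in range(60,152,8):
    k=s[abs(s[:,2]-h)<4]
    if len(k):print(h,k[:,1].min(),k[:,1].max())
E
```

```text
time: 11.33
tool_pos: [602.5, -23.0, 28.3]
tcp_rot: [-180.0, 0.0, 83.7]
ft_force: [0.4, -1.3, 1.2]
finger_gap: 0.4
grip_force: 1.2
[39.56865235 -4.64186717 28.30699542]
-54 6.8 20.017322644821064
-27 6.6 19.985872843482795
17 6.3 19.911287748758667
62 6.6 19.89076516693757
60 145.4413792241487 150.88979679561476
68 147.05361802087504 152.43378329400292
76 149.32896190626693 152.42080997542107
84 151.3955106577582 151.70064016061482
132 156.4218452909758 171.11213732837052
140 143.54877949808557 171.057529116749
148 143.53309150512683 165.31679999078403
```

Both drives are home: rear edges at 6.6 and 6.5 mm, tops level. Next is the lid, open about 1.83 rad. I'll go up and over, behind it.

```bash
python3 -m handwheel '[[-0.005,0,0,0,0,0,0],[0,0,-0.035,0,0,0,0],[0,0,-0.035,0,0,0,0],[0,0,-0.035,0,0,0,0],[0,0,-0.035,0,0,0,0],[0,0,-0.032,0,0,0,0]]' && python3 -m handwheel '[[0.035,-0.0066,0,0,0,0,0],[0.035,-0.0066,0,0,0,0,0],[0.035,-0.0066,0,0,0,0,0],[0.035,-0.0066,0,0,0,0,0],[0.035,-0.0066,0,0,0,0,0],[0.035,-0.0066,0,0,0,0,0],[0,0,0,0,0,0,0],[0,0,0,0,0,0,0]]' && python3 -m handwheel '[[0,0,0.026,0,0,0,0],[0,0,0.026,0,0,0,0],[0,0,0,0,0,0,0],[0,0,0,0,0,0,0],[0,0,0,0,0,0,0],[0,0,0,0,0,0,0]]'
python3 - <<'E'
from h import *
s=r.sense();print(case(s["tool_pos"]),s["tcp_rot"],s["ft_force"])
E
```

```text
time: 11.88
tool_pos: [602.1, -27.8, 202.7]
tcp_rot: [179.9, -0.0, 83.7]
ft_force: [0.3, 0.4, 0.5]
finger_gap: -0.3
grip_force: 0.0
time: 12.55
tool_pos: [585.2, 187.3, 200.2]
tcp_rot: [-180.0, -0.0, 83.9]
ft_force: [-0.6, -0.9, 0.8]
finger_gap: -0.2
grip_force: 0.0
time: 13.05
tool_pos: [587.0, 185.0, 150.6]
tcp_rot: [179.8, -0.1, 83.7]
ft_force: [0.7, -0.2, 0.0]
finger_gap: 0.0
grip_force: 0.0
[  1.33089005 200.4032498  150.55843628] [ 1.79835846e+02 -5.66737815e-02  8.36597758e+01] [ 0.71948617 -0.22528234  0.03870548]
```

```bash
python3 -m handwheel '[[-0.01,0,0,0,0,0,0],[-0.01,0,0,0,0,0,0],[-0.008,0,0,0,0,0,0],[-0.008,0,0,0,0,0,0],[-0.008,0,0,0,0,0,0],[-0.008,0,0,0,0,0,0],[0,0,0,0,0,0,0]]'
python3 - <<'E'
from h import *
s=r.sense();print(case(s["tool_pos"]),s["ft_force"])
E
```

```text
time: 13.63
tool_pos: [579.9, 131.8, 148.3]
tcp_rot: [-180.0, 0.0, 83.6]
ft_force: [-0.6, -0.0, -0.8]
finger_gap: 0.1
grip_force: 0.0
[7.12779802e-02 1.46718340e+02 1.48278995e+02] [-0.62847335 -0.04258018 -0.75367034]
```

```bash
python3 -m handwheel '[[-0.009,0,0,0,0,0,0],[-0.009,0,0,0,0,0,0],[-0.009,0,0.001,0,0,0,0],[-0.0095,0,0.002,0,0,0,0],[-0.0095,0,0.002,0,0,0,0],[-0.0095,0,0.003,0,0,0,0],[0,0,0,0,0,0,0],[0,0,0,0,0,0,0]]'
python3 - <<'E'
from h import *
s=r.sense();print(case(s["tool_pos"]),s["ft_force"])
p,d,P=snap("top");Q=case(P);cv2.imwrite("pics/top2.png",p[120:320,200:440].repeat(3,0).repeat(3,1)[:600])
k=Q[(Q[...,0]<-35)&(Q[...,0]>-75)&(Q[...,1]<180)&(Q[...,1]>-20)&(Q[...,2]>30)]
for h in range(30,160,10):
    j=k[abs(k[:,2]-h)<5]
    if len(j):print(h,j[:,1].min().round(),j[:,1].max().round(),len(j))
E
```

```text
time: 14.3
tool_pos: [573.5, 77.6, 139.8]
tcp_rot: [-179.9, 0.0, 83.6]
ft_force: [-0.0, 0.9, -0.4]
finger_gap: -0.2
grip_force: 0.0
[ -0.29907634  92.20372997 139.75803529] [-0.049737    0.8893542  -0.35062754]
30 131.0 135.0 14
40 125.0 134.0 34
50 118.0 126.0 35
60 112.0 120.0 33
70 108.0 114.0 28
80 100.0 111.0 43
90 95.0 103.0 34
100 89.0 96.0 31
110 82.0 92.0 40
120 48.0 85.0 84
130 48.0 79.0 169
140 62.0 74.0 21
```

View pics/top2.png

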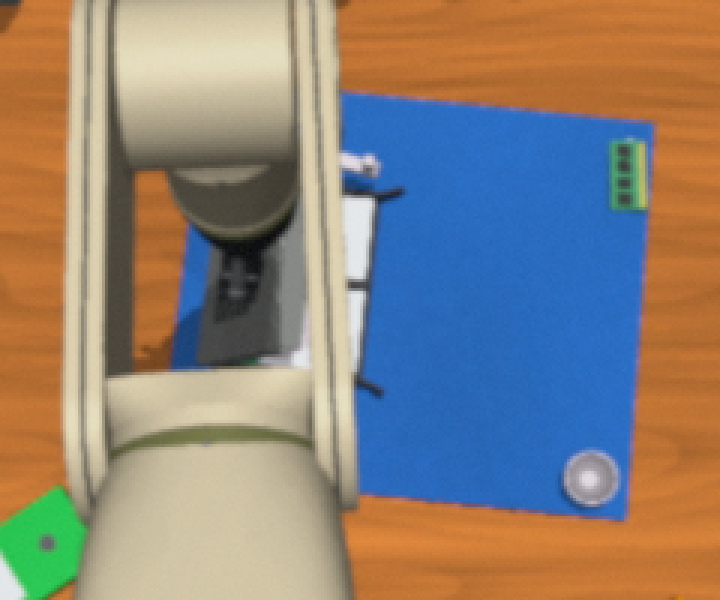

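The lid follows as planned, now at about 60°. I'll continue along the arc.

```bash
python3 -m handwheel '[[-0.0085,0,0.004,0,0,0,0],[-0.0085,0,0.0045,0,0,0,0],[-0.008,0,0.0055,0,0,0,0],[-0.0075,0,0.006,0,0,0,0],[-0.007,0,0.007,0,0,0,0],[-0.0065,0,0.0075,0,0,0,0],[0,0,0,0,0,0,0]]' && python3 -m handwheel '[[-0.0055,0,0.008,0,0,0,0],[-0.005,0,0.008,0,0,0,0],[-0.004,0,0.009,0,0,0,0],[-0.0025,0,0.007,0,0,0,0],[-0.002,0,0.007,0,0,0,0],[-0.002,0,0.007,0,0,0,0],[0,0,0,0,0,0,0],[0,0,0,0,0,0,0]]'
python3 - <<'E'
from h import *
s=r.sense();print(case(s["tool_pos"]),s["ft_force"])
E
```

```text
time: 14.93
tool_pos: [567.3, 31.3, 103.3]
tcp_rot: [-179.8, 0.0, 83.6]
ft_force: [-0.4, 0.1, -0.5]
finger_gap: 0.1
grip_force: 0.0
time: 15.6
tool_pos: [566.0, 11.9, 59.1]
tcp_rot: [-179.9, -0.0, 83.7]
ft_force: [0.6, 0.5, 0.2]
finger_gap: -0.0
grip_force: 0.0
[-0.54529793 26.08238359 59.06037374] [0.58599438 0.4517297  0.24248296]
```

```bash
python3 -m handwheel '[[0,0,0.002,0,0,0,0],[0,0,0.002,0,0,0,0],[0,0,0.002,0,0,0,0],[0,0,0,0,0,0,0],[0,0,0,0,0,0,0]]' && python3 -m handwheel '[[0,0,0.001,0,0,0,0],[0,0,0.001,0,0,0,0],[0,0,0,0,0,0,0],[0,0,0,0,0,0,0]]'
python3 - <<'E'
from h import *
s=r.sense();print(case(s["tool_pos"]),s["ft_force"])
E
```

```text
time: 16.02
tool_pos: [566.5, 12.0, 53.8]
tcp_rot: [-180.0, -0.0, 83.7]
ft_force: [0.8, 0.5, -0.2]
finger_gap: -0.1
grip_force: 0.0
time: 16.35
tool_pos: [566.8, 11.9, 53.0]
tcp_rot: [180.0, -0.0, 83.7]
ft_force: [-4.7, 0.2, 10.4]
finger_gap: 0.1
grip_force: 4.7
[ 0.27570458 26.15902445 52.95753431] [-4.68457561  0.15436163 10.36586242]
```

```bash
python3 -m handwheel '[[0,0,0.001,0,0,0,0],[0,0,0.001,0,0,0,0],[0,0,0,0,0,0,0],[0,0,0,0,0,0,0]]' && python3 -m handwheel '[[0,0,-0.03,0,0,0,0],[0,0,-0.03,0,0,0,0],[0,0,-0.03,0,0,0,0],[0,0,-0.03,0,0,0,0],[-0.04,0,-0.03,0,0,0,0],[-0.04,0,-0.03,0,0,0,0],[0,0,0,0,0,0,0],[0,0,0,0,0,0,0]]' && python3 -m handwheel '[[0,0,0,0,0,0,0],[0,0,0,0,0,0,0],[0,0,0,0,0,0,0],[0,0,0,0,0,0,0]]'
python3 - <<'E'
from h import *
s=r.sense();print(case(s["tool_pos"]),s["ft_force"])
p,d,P=snap("wrist");Q=case(P);cv2.imwrite("pics/w5.png",p)
for y in range(-10,125,12):
    k=Q[(abs(Q[...,0])<60)&(abs(Q[...,1]-y)<2)]
    if len(k):print(y,np.median(k[:,2]).round(1),len(k))
k=Q[(Q[...,0]>40)&(Q[...,0]<120)&(Q[...,2]>58)&(Q[...,2]<68)&(Q[...,1]<90)];print("peg",np.median(k,0),k.min(0),k.max(0),len(k))
E
```

```text
time: 16.68
tool_pos: [567.0, 11.9, 52.7]
tcp_rot: [180.0, 0.0, 83.7]
ft_force: [-11.8, 0.6, 27.0]
finger_gap: -0.1
grip_force: 12.6
time: 17.35
tool_pos: [560.4, -56.0, 222.1]
tcp_rot: [179.7, 0.0, 83.5]
ft_force: [1.4, -0.6, -0.3]
finger_gap: 0.3
grip_force: 0.0
time: 17.68
tool_pos: [558.6, -53.4, 218.4]
tcp_rot: [-179.9, -0.0, 83.8]
ft_force: [-0.0, 0.1, 0.7]
finger_gap: -0.3
grip_force: 0.0
[ -0.71833256 -39.63529827 218.35542779] [-0.02841233  0.05741994  0.65468877]
-10 4.6 643
2 32.7 761
14 32.6 879
26 32.7 927
38 32.8 856
50 33.1 953
62 32.6 964
74 32.8 975
86 33.0 963
98 32.7 1002
110 32.6 1086
peg [92.48269563 13.33800044 61.88153945] [88.11054619  8.39270104 58.01611733] [97.38809014 18.08932311 64.27531245] 172
```

View pics/w5.png

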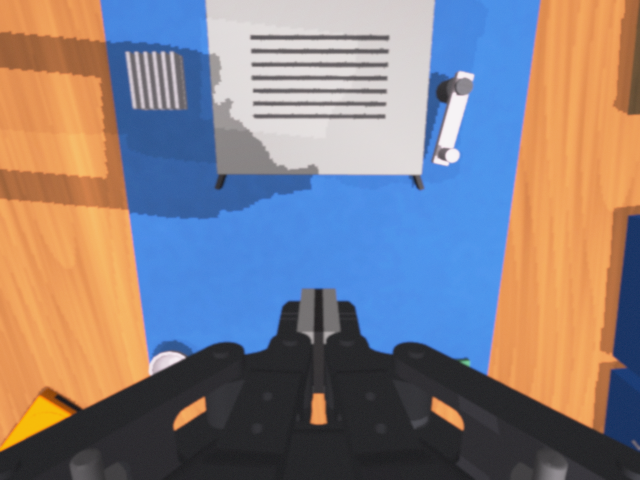

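The lid is flat and shut: its face is at 32.7 mm along the whole length, with the flap in front. The peg is at case (92,13). I'll place the finger on its outer side.

```bash
python3 -m handwheel '[[0.0117,0.0297,0,0,0,0,0],[0.0117,0.0297,0,0,0,0,0],[0.0117,0.0297,0,0,0,0,0],[0.0117,0.0297,0,0,0,0,0],[0,0,0.03,0,0,0,0],[0,0,0.03,0,0,0,0],[0,0,0,0,0,0,0],[0,0,0,0,0,0,0]]' && python3 -m handwheel '[[0,0,0.03,0,0,0,0],[0,0,0.03,0,0,0,0],[0,0,0.03,0,0,0,0],[0,0,0,0,0,0,0],[0,0,0,0,0,0,0],[0,0,0,0,0,0,0],[0,0,0,0,0,0,0],[0,0,0,0,0,0,0]]'
python3 - <<'E'
from h import *
s=r.sense();print(case(s["tool_pos"]),s["ft_force"])
E
```

```text
time: 18.4
tool_pos: [680.3, -20.2, 156.6]
tcp_rot: [-179.6, 0.0, 83.7]
ft_force: [0.5, 0.6, 0.8]
finger_gap: 0.0
grip_force: 0.0
time: 19.07
tool_pos: [684.5, -21.1, 73.4]
tcp_rot: [179.7, -0.0, 83.7]
ft_force: [-0.7, -0.4, 0.7]
finger_gap: -0.1
grip_force: 0.0
[120.87460553   6.25220502  73.40862137] [-0.72604127 -0.44735653  0.65640632]
```

```bash
python3 -m handwheel '[[0.0007,-0.0077,0.001,0,0,0,0],[0.0007,-0.0077,0.001,0,0,0,0],[0.0007,-0.0077,0,0,0,0,0],[0.001,-0.006,0,0,0,0,0],[0.001,-0.006,0,0,0,0,0],[0.0042,-0.0065,0,0,0,0,0],[0.0042,-0.0065,0,0,0,0,0],[0,0,0,0,0,0,0]]' && python3 -m handwheel '[[0.0062,-0.0052,0,0,0,0,0],[0.0062,-0.0052,0,0,0,0,0],[0.0065,-0.003,0,0,0,0,0],[0.0065,-0.003,0,0,0,0,0],[0,0,0,0,0,0,0],[0,0,0,0,0,0,0],[0,0,0,0,0,0,0]]'
python3 - <<'E'
from h import *
s=r.sense();print(case(s["tool_pos"]),s["ft_force"])
p,d,P=snap("wrist");Q=case(P);cv2.imwrite("pics/w6.png",p)
k=Q[(Q[...,0]>30)&(Q[...,0]<120)&(Q[...,2]>57)&(Q[...,2]<68)&(Q[...,1]>45)&(Q[...,1]<90)];print("peg",np.median(k,0),k.min(0),k.max(0),len(k))
E
```

```text
time: 19.73
tool_pos: [634.8, -2.0, 67.7]
tcp_rot: [-179.9, -0.0, 83.7]
ft_force: [-0.3, 1.0, 0.3]
finger_gap: 0.3
grip_force: 0.0
time: 20.32
tool_pos: [622.5, 24.1, 67.8]
tcp_rot: [-180.0, -0.0, 83.7]
ft_force: [0.5, -0.8, -1.3]
finger_gap: 0.1
grip_force: 0.0
[54.25970772 44.34227648 67.76586148] [ 0.53391062 -0.81117064 -1.32096422]
peg [54.55933584 55.45742338 62.1608388 ] [40.79460781 50.37062239 57.02281454] [68.03568197 67.00767722 67.99963337] 1627
```

View pics/w6.png

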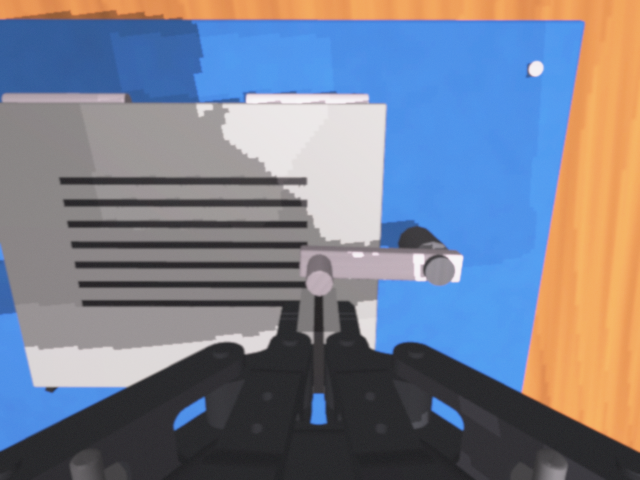

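The bar now lies square across the lid, parallel to its slots. I'll back off, run a final check and hand in.

```bash
python3 -m handwheel '[[-0.015,0,0,0,0,0,0],[-0.015,0,0,0,0,0,0],[0,0,-0.03,0,0,0,0],[0,0,-0.03,0,0,0,0],[-0.03,0,-0.03,0,0,0,0],[-0.03,0,-0.03,0,0,0,0],[-0.03,0,-0.03,0,0,0,0],[0,0,0,0,0,0,0]]' && python3 -m handwheel '[[0,0,0,0,0,0,0],[0,0,0,0,0,0,0],[0,0,0,0,0,0,0],[0,0,0,0,0,0,0],[0,0,0,0,0,0,0],[0,0,0,0,0,0,0],[0,0,0,0,0,0,0],[0,0,0,0,0,0,0]]'
python3 - <<'E'
from h import *
p,d,P=snap("wrist");Q=case(P)
for y in(5,30,90,115):
    k=Q[(abs(Q[...,0])<40)&(abs(Q[...,1]-y)<2)]
    if len(k):print(y,np.median(k[:,2]).round(1),len(k))
k=Q[(Q[...,0]>30)&(Q[...,0]<120)&(Q[...,2]>60)&(Q[...,2]<68)&(Q[...,1]>20)&(Q[...,1]<90)];m=np.median(k,0);print("peg",m,len(k),"button",np.arctan2(103-m[0],60-m[1]))
print(r.sense()["ft_force"])
E
```

```text
time: 21.03
tool_pos: [611.8, -101.2, 224.4]
tcp_rot: [179.4, 0.2, 83.4]
ft_force: [0.8, 0.0, 0.8]
finger_gap: -0.1
grip_force: 0.0
time: 21.7
tool_pos: [609.5, -93.4, 215.9]
tcp_rot: [-180.0, -0.0, 83.7]
ft_force: [0.8, -0.6, 0.5]
finger_gap: -0.1
grip_force: 0.0
5 32.7 633
30 32.7 651
peg [54.39433801 61.46994963 62.25877457] 204 button 1.6010294658896942
[ 0.32481452  0.98734862 -0.17928908]
```

```bash
python3 -c "
from bench import r
print(r.hand_in())"
```

```text
the job is handed in; nothing more can be done
None
```

The job is handed in, with no verdict returned: both drives are home, the lid is shut, the turn-button measures about 1.6 rad across it, and I touched no bystanders; it took about 22 s of the 72 s allowed.

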